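Put the slide cases away by colour, the blue ones stacked largest first

ROBOT

A 7-joint arm with a two-finger parallel gripper is mounted at the origin on a cart in front of the work surface, level with it; the furniture and walls round the work are solid. World frame = base frame: x ahead of the robot, y to its left, z up, the work surface at z = 0. Lengths are in m, angles in rad, forces in N, time in s.
With the tool pointing down it reaches from about 0.4 to 0.925 m from the base axis. Payload 5.6 kg.
Tool frame: the origin (TCP) lies at the very end of the fingers, on their centre line; the grasp point (between the pads) lies 19 mm behind it; z points along the fingers, y is the line along which they close (so a half turn about z gives the same grasp; the last joint's range is limited). The gripper opens to 85 mm and grips with 20 to 120 N. Pads are 22 mm wide; open, the fingers measure 114 mm over their backs; the gripper's body (76 mm by 85 mm) begins 54 mm behind the grasp point. The pads swing forward as they close: fully open they stand 13 mm farther back than shut.
Start: joints at [-1.371, 0.468, -0.012, 1.603, 0.006, 1.071, -0.056], TCP at [0.156, 0.631, 0.231] pointing down, gripper open.
Joint ranges: [-2.53, 2.53], [-0.31, 2.02], [-1.57, 1.55], [0.28, 2.44], [-1.29, 4.43], [0.15, 1.84], [-2.92, 2.92]. Speed limits (rad/s): [2.57, 2.57, 3.14, 3.14, 3.14, 3.14, 3.14].

INTERFACE

Orientations are given as a unit quaternion [w, x, y, z].
In Python, from workcell import status, eyes, manip gives the robot as it stands.
- The arm moves only by the tool play_rows, never from a script. Its argument "moves" is a list that holds one entry, the list of rows, each a list of 6 numbers: the shift along the tool's x, y, z in m, then the turn, a rotation vector about the tool's x, y, z in degrees. In form: [[[tx, ty, tz, wx, wy, wz], ...]]. A call has 1 to 5 rows; each row shifts and turns the commanded pose from where the row before left it, along the tool's axes as they then stand; what a row does not reach is not made up. A row lasts 1/8 s, in which the tool goes at most 62.5 mm and 10.7 degrees, less where a joint would pass 70% of its speed; a pose out of reach is approached as far as the arm can. A call with a gripper value outside its range is refused whole. "gripper" is the opening, from 0 (shut) to 1 (fully open), set as the call begins (left out, the last holds). The fingers move at their own pace and stop on an object; "newtons" is the grip in N (left out, the last holds). Time passes only in rows, so rows that do not move let the fingers close. It gives the time, the measured TCP pose, the force, the opening and the grip force at its end, in the units of the state.
- status.state(): the state, without advancing time (a new reading comes with each control period).
- eyes.camera(name): name is "side" or "top" or "wrist"; returns a dict with "frame" (400x640x3 uint8, red, green, blue), "depth" (400x640 float32, m along the optical axis (not along the pixel's ray), 0 where there is no reading), "fov_y" (degrees; the focal length in pixels is half the picture's height over the tangent of half this angle, whatever the lens; pixels are square), "cx", "cy" (the principal point, pixels), "R" (3x3) and "t" (3): a world point X has camera coordinates R X + t; the wrist camera has in their place "tool_from_camera" (4x4, takes a point from camera to tool coordinates, whose origin is the TCP and whose axes are the flange's). Camera axes: x right, y down, z forward; pixel columns grow to the right and rows downward; lengths in m; the calibration is good to about 2 mm. A picture is of the moment at which its call begins: read the wrist's pose just before it.
- manip.hand_in(): hands the job in; it is judged then, once.
The state is a dict: "t": time; "joint_pos": joint angles; "qd": joint speeds; "joint_efforts": joint torques, N m; "tcp_pos": TCP position; "ee_rot": TCP orientation; "force": force on the tool from outside, world axes, zero at the start; "ft_torque": the same for the moment, N m; "opening": finger opening in m; "grip_force": force on a finger pad.
Only numpy, scipy, OpenCV 4.12 (cv2) and the standard library are available. Lean on these libraries where they do the work, as an engineer would, in place of code of your own. Each camera call takes 0.05 s, during which the arm holds its last target. There are 200 camera calls.

TASK

Put the slide cases away by colour: stack the three blue ones on the blue mat, the largest first, then the middle one, then the smallest, each centred and square on the one below, and lay the orange one on the orange mat. Cases on a mat lie in its middle, along its long side. Keep all cases level, and do not disturb the timer, petri dish and cup.

Things in the scene. Friction and masses are not known exactly. Their poses are not given: they have to be found in the camera images.
- case_large_center (a point): dark blue plastic microscope-slide case, a closed oblong box with a flat top and a blank white label on it, the largest of three blue ones: 120 mm long, 66 mm wide, 32 mm high, loose, 45 to 280 g. Origin at the centre of the case, half-way up (16 mm above its underside); x along its long side, y along its short side, z up.
- case_medium_center (a point): dark blue plastic microscope-slide case, a closed oblong box with a flat top and a blank white label on it, the middle-sized of three blue ones: 92 mm long, 48 mm wide, 30 mm high, loose, 45 to 280 g. Origin at the centre of the case, half-way up (15 mm above its underside); x along its long side, y along its short side, z up.
- case_small_center (a point): dark blue plastic microscope-slide case, a closed oblong box with a flat top and a blank white label on it, the smallest of three blue ones: 64 mm long, 32 mm wide, 28 mm high, loose, 45 to 280 g. Origin at the centre of the case, half-way up (14 mm above its underside); x along its long side, y along its short side, z up.
- case_orange_center (a point): orange plastic microscope-slide case, a closed oblong box with a flat top and a blank white label on it, the only orange one: 92 mm long, 48 mm wide, 30 mm high, loose, 45 to 280 g. Origin at the centre of the case, half-way up (15 mm above its underside); x along its long side, y along its short side, z up.
- mat_blue: flat light blue bench mat with a thin white frame line, 150 mm long, 96 mm wide, 4 mm thick, fixed on the worktop. Origin at the centre of its underside, on the worktop (its top is 4 mm higher); x along its long side, y along its short side.
- mat_orange: flat light orange bench mat with a thin white frame line, 150 mm long, 96 mm wide, 4 mm thick, fixed on the worktop. Origin at the centre of its underside, on the worktop (its top is 4 mm higher); x along its long side, y along its short side.
- timer_center (a point): bystander: white kitchen-style timer lying flat, 58x66x16 mm; point at its centre, 8 mm up. Leave it alone.
- dish_pink_a_center (a point): bystander: small round clear petri dish with pink contents, 59 mm across, 12 mm high; point at its centre, 6 mm up. Leave it alone.
- sample_cup_center (a point): bystander: clear plastic cup with an orange band, 58 mm across, 71 mm high; point at its centre, 35 mm up. Leave it alone.

How it is judged:
On the way, in this order (a step that is already met when the one before it is completed fails the run):
1. the large blue case lies on the blue mat, let go (x of case_large_center in the frame of mat_blue between -0.015 and 0.015 m and y of case_large_center in the frame of mat_blue between -0.015 and 0.015 m and z of case_large_center in the frame of mat_blue between 0.014 and 0.026 m and angle between the x axis of case_large_center and the x axis of mat_blue, either way round below 0.2 rad and angle between case_large_center's own z axis and vertical below 0.08 rad and contact force between the fingers and case_large below 0.1 N), for 0.2 s.
2. the middle blue case lies on the large one, let go (x of case_large_center in the frame of mat_blue between -0.015 and 0.015 m and y of case_large_center in the frame of mat_blue between -0.015 and 0.015 m and z of case_large_center in the frame of mat_blue between 0.014 and 0.026 m and angle between the x axis of case_large_center and the x axis of mat_blue, either way round below 0.2 rad and angle between each of case_large_center, case_medium_center's own z axis and vertical below 0.08 rad and x of case_medium_center in the frame of case_large_center between -0.013 and 0.013 m and y of case_medium_center in the frame of case_large_center between -0.0085 and 0.0085 m and z of case_medium_center in the frame of case_large_center between 0.025 and 0.037 m and angle between the x axis of case_medium_center and the x axis of case_large_center, either way round below 0.14 rad and contact force between the fingers and case_medium below 0.1 N), for 0.2 s.
3. the small blue case lies on the middle one, let go (x of case_large_center in the frame of mat_blue between -0.015 and 0.015 m and y of case_large_center in the frame of mat_blue between -0.015 and 0.015 m and z of case_large_center in the frame of mat_blue between 0.014 and 0.026 m and angle between the x axis of case_large_center and the x axis of mat_blue, either way round below 0.2 rad and angle between each of case_large_center, case_medium_center, case_small_center's own z axis and vertical below 0.08 rad and x of case_medium_center in the frame of case_large_center between -0.013 and 0.013 m and y of case_medium_center in the frame of case_large_center between -0.0085 and 0.0085 m and z of case_medium_center in the frame of case_large_center between 0.025 and 0.037 m and angle between the x axis of case_medium_center and the x axis of case_large_center, either way round below 0.14 rad and x of case_small_center in the frame of case_medium_center between -0.013 and 0.013 m and y of case_small_center in the frame of case_medium_center between -0.0085 and 0.0085 m and z of case_small_center in the frame of case_medium_center between 0.023 and 0.035 m and angle between the x axis of case_small_center and the x axis of case_medium_center, either way round below 0.14 rad and contact force between the fingers and case_small below 0.1 N), for 0.2 s.
At the end, for the whole second after the job is handed in: Large blue and orange case on the mats of their colour: within 15 mm along and across, 0.2 rad. Middle blue on large, small on middle: centred within 13 mm lengthwise, 8.5 mm crosswise, 0.14 rad. All level (0.08 rad), released, at rest (x of case_large_center in the frame of mat_blue between -0.015 and 0.015 m and y of case_large_center in the frame of mat_blue between -0.015 and 0.015 m and z of case_large_center in the frame of mat_blue between 0.014 and 0.026 m and angle between the x axis of case_large_center and the x axis of mat_blue, either way round below 0.2 rad and angle between each of case_large_center, case_medium_center, case_small_center, case_orange_center's own z axis and vertical below 0.08 rad and x of case_medium_center in the frame of case_large_center between -0.013 and 0.013 m and y of case_medium_center in the frame of case_large_center between -0.0085 and 0.0085 m and z of case_medium_center in the frame of case_large_center between 0.025 and 0.037 m and angle between the x axis of case_medium_center and the x axis of case_large_center, either way round below 0.14 rad and x of case_small_center in the frame of case_medium_center between -0.013 and 0.013 m and y of case_small_center in the frame of case_medium_center between -0.0085 and 0.0085 m and z of case_small_center in the frame of case_medium_center between 0.023 and 0.035 m and angle between the x axis of case_small_center and the x axis of case_medium_center, either way round below 0.14 rad and x of case_orange_center in the frame of mat_orange between -0.015 and 0.015 m and y of case_orange_center in the frame of mat_orange between -0.015 and 0.015 m and z of case_orange_center in the frame of mat_orange between 0.013 and 0.025 m and angle between the x axis of case_orange_center and the x axis of mat_orange, either way round below 0.2 rad and linear speed of each of case_large, case_medium, case_small, case_orange below 0.01 m/s and angular speed of each of case_large, case_medium, case_small, case_orange below 0.1 rad/s); the robot touches nothing.
It fails at once if the timer is moved more than 15 mm (distance of timer_center from where it was at the start of the episode above 0.015 m).
It fails at once if the petri dish is moved more than 15 mm (distance of dish_pink_a_center from where it was at the start of the episode above 0.015 m).
It fails at once if the sample cup is moved more than 15 mm (distance of sample_cup_center from where it was at the start of the episode above 0.015 m).
It fails at once if a case is tipped by more than 0.5 rad (angle between any of case_large_center, case_medium_center, case_small_center, case_orange_center's own z axis and vertical above 0.5 rad).
It also fails if it takes over 104 s, if anything falls off the work surface, if the arm or the gripper's body presses on something with over 40 N, if the wrist force passes 120 N, or if a joint passes its speed limit or range.

## Working session

There is one attempt and no reset: what is moved stays moved. The work goes in short steps, Python scripts to look and compute and a tool call to move; the robot and the scene stay as the last step left them, time stands still between calls to the robot, and variables do not carry over. Pictures are saved under pics/ and viewed, at most 14 in all, crops included, and the job is handed in when it is done.

Besides the shell and the picture viewer there is one more tool, called after "Emit:" as name(argument=value, ...), one argument or row to a line, values as JSON. play_rows: Moves the arm, as the interface text tells. Its arguments: {"type":"object","properties":{"moves":{"type":"array","items":{"type":"array","items":{"type":"array","items":{"type":"number"}}}},"gripper":{"type":"number"},"newtons":{"type":"number"}},"required":["moves"]}

```bash
mkdir -p pics; ls
python3 - <<'E'
from workcell import status, eyes
import cv2,numpy as np
print(status.state())
for n in("top","side"):
    c=eyes.camera(n); cv2.imwrite(f"pics/{n}0.png",c["frame"][:,:,::-1]); np.savez(f"{n}0.npz",**c)
    print(n,c["fov_y"],c["cx"],c["cy"],c["R"],c["t"])
E
```

```text
pics
{'t': 0.0, 'joint_pos': array([-1.37099098,  0.46838721, -0.01158456,  1.60362859,  0.00599826,
        1.07138001, -0.05627952]), 'qd': array([-0.00062232,  0.00046558,  0.00047271,  0.00061823, -0.00074173,
       -0.00083342,  0.00052354]), 'joint_efforts': array([ 4.91170904e-04, -5.32397318e+01,  2.14040000e-02, -2.51283109e+01,
        1.13647737e-02,  8.02613766e-03, -9.49638746e-06]), 'tcp_pos': array([0.15622084, 0.63037676, 0.23032975]), 'ee_rot': array([-4.21978975e-05,  1.21134706e-01,  9.92635684e-01, -8.83440310e-04]), 'force': array([ 0.66831714, -0.06858361, -0.3395729 ]), 'ft_torque': array([-0.00852058,  0.01837416,  0.02085961]), 'grip_force': 0.0, 'opening': 0.08532193276832922}
top 56.034946569442724 318.4512792577541 198.80602356728872 [[-1.39935249e-02 -9.99901041e-01 -1.44518173e-03]
 [-9.97951555e-01  1.40564460e-02 -6.24108242e-02]
 [ 6.24249622e-02  5.68873929e-04 -9.98049498e-01]] [0.07513403 0.51895761 1.32692291]
side 55.575448157725866 325.88925749970866 202.7835927927485 [[-0.99569163 -0.09218709  0.00998552]
 [-0.06254475  0.58819504 -0.80629694]
 [ 0.06845673 -0.80344766 -0.59142669]] [0.51096203 0.01957808 1.42017909]
```

View pics/top0.png

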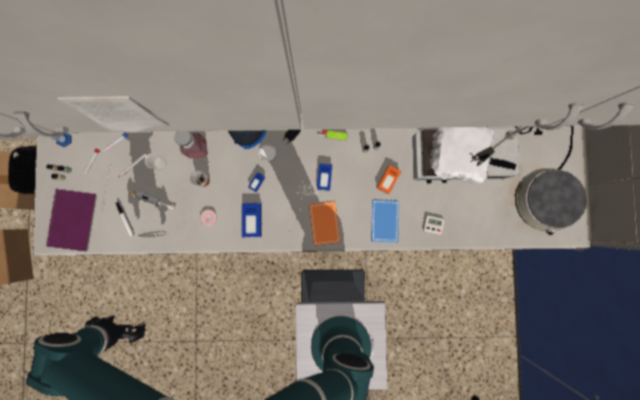

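View pics/side0.png

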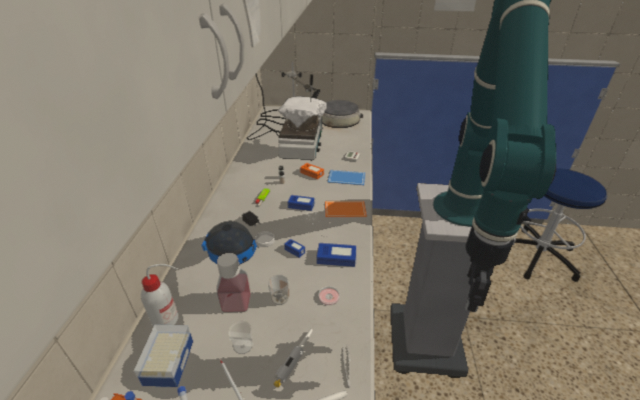

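The top view (left = +y, up = +x) shows the cases at: large (251,220), medium (324,177), small (257,182), orange (388,179). The orange mat is at (325,223), the blue mat (385,220), the timer (433,223) and the dish (208,216). The side view confirms all of them stand free, with the cup near (279,290).

```bash
cat > h.py <<'E'
import numpy as np,cv2
from scipy.spatial.transform import Rotation as Ro
def cam(c,st=None):
    f=200/np.tan(np.radians(float(c["fov_y"]))/2)
    if st is None:
        R=np.array(c["R"]).T; o=-R@np.array(c["t"])
    else:
        q=st["ee_rot"]; Rt=Ro.from_quat([q[1],q[2],q[3],q[0]]).as_matrix()
        T=np.array(c["tool_from_camera"]); R=Rt@T[:3,:3]; o=Rt@T[:3,3]+st["tcp_pos"]
    return f,float(c["cx"]),float(c["cy"]),R,o
def cast(px,z,K):
    f,cx,cy,R,o=K; px=np.atleast_2d(px).astype(float)
    d=np.c_[(px[:,0]-cx)/f,(px[:,1]-cy)/f,np.ones(len(px))]@R.T
    return o+d*((z-o[2])/d[:,2])[:,None]
HSV={"blue":((108,150,40),(128,255,255)),"orange":((5,150,60),(18,255,255)),"matblue":((98,60,80),(108,255,255))}
def find(c,K,col,z,amin=60,hsv=None):
    h=cv2.cvtColor(np.ascontiguousarray(c["frame"]),cv2.COLOR_RGB2HSV)
    m=cv2.inRange(h,*(hsv or HSV[col])); out=[]
    m=cv2.morphologyEx(m,cv2.MORPH_CLOSE,np.ones((3,3)))
    for k in cv2.findContours(m,cv2.RETR_EXTERNAL,cv2.CHAIN_APPROX_NONE)[0]:
        if cv2.contourArea(k)<amin: continue
        p=k[:,0]
        P=cast(p,z,K)[:,:2]; r=cv2.minAreaRect((P*1000).astype(np.float32))
        (w,l),a=r[1],r[2]
        if w<l: w,l=l,w; a+=90
        a=(a+90)%180-90
        out.append((col,p.mean(0).round(),np.round(r[0],1),round(w,1),round(l,1),"yaw",round(a,1)))
    return out
E
python3 - <<'E'
from h import *
c=dict(np.load("top0.npz"));K=cam(c)
h=cv2.cvtColor(c["frame"],cv2.COLOR_RGB2HSV)
for x,y in((251,208),(385,220),(325,223),(388,190),(258,188)): print(h[y,x],end=' ')
for col,z in(("blue",.03),("orange",.03),("orange",.004),("matblue",.004)):
    for o in find(c,K,col,z): print(z,*o)
for n,p,z in(("timer",(433,223),.016),("dish",(208,216),.012),("cup?",(200,178),.07)): print(n,cast(p,z,K)[0])
from workcell import eyes
w=eyes.camera("wrist"); print(w["tool_from_camera"],w["fov_y"])
E
```

```text
[112 205 117] [106 133 188] [ 11 187 158] [ 10 196 216] [116  67 126] 0.03 blue [251. 220.] [449.5 305. ] 109.7 60.1 yaw -0.2
0.03 blue [324. 176.] [598.3  47.2] 87.0 41.2 yaw -6.0
0.03 orange [324. 223.] [432.7  48.5] 133.9 79.4 yaw 6.2
0.03 orange [388. 179.] [ 586.1 -181.3] 92.2 46.9 yaw -29.5
0.004 orange [324. 223.] [432.6  48.1] 136.5 81.0 yaw 6.2
0.004 orange [388. 179.] [ 589.1 -186.1] 94.0 47.8 yaw -29.5
0.004 matblue [385. 221.] [ 439.3 -168.2] 147.7 89.9 yaw -1.5
0.004 matblue [ 64. 140.] [749.5 991.4] 48.1 37.1 yaw -44.2
timer [ 0.42798636 -0.33851793  0.016     ]
dish [0.46418768 0.46366437 0.012     ]
cup? [0.5941302  0.47468881 0.07      ]
[[ 3.16131926e-04 -9.48985675e-01 -3.15319026e-01  8.09919727e-02]
 [ 9.99999950e-01  3.05468314e-04  8.32390503e-05 -9.40477764e-04]
 [ 1.73273047e-05 -3.15319036e-01  9.48985724e-01 -1.42470907e-01]
 [ 0.00000000e+00  0.00000000e+00  0.00000000e+00  1.00000000e+00]] 71.4573961197105
```

```bash
cat >> h.py <<'E'
def plan(st,x,y,z,yaw,n):
    """rows (tool axes) from the present pose to x,y,z (m), tool x axis at yaw (deg), level; per row, with x,y,z turning along"""
    q=st["ee_rot"]; R=Ro.from_quat([q[1],q[2],q[3],q[0]])
    a=np.radians(yaw); X=np.array([np.cos(a),np.sin(a),0]); Z=np.array([0,0,-1.])
    G=Ro.from_matrix(np.c_[X,np.cross(Z,X),Z]); w=(R.inv()*G).as_rotvec()
    d=(np.array([x,y,z])-st["tcp_pos"])/n
    print("n",n,"lens",np.round(np.linalg.norm(d)*1000),"deg",np.degrees(np.linalg.norm(w))/n)
    for i in range(n):
        Ri=R*Ro.from_rotvec(w*i/n)
        print([*(np.round(Ri.inv().apply(d),4).tolist()),*np.round(np.degrees(w)/n,1).tolist()])
E
python3 - <<'E'
from h import *
from workcell import status
plan(status.state(),.45,.305,.18,180,8)
E
```

```text
n 8 lens 55.0 deg 1.7394464061774002
[-0.0454, -0.0307, 0.0064, -0.0, -0.0, -1.7]
[-0.0445, -0.032, 0.0064, -0.0, -0.0, -1.7]
[-0.0435, -0.0334, 0.0064, -0.0, -0.0, -1.7]
[-0.0425, -0.0347, 0.0064, -0.0, -0.0, -1.7]
[-0.0414, -0.0359, 0.0063, -0.0, -0.0, -1.7]
[-0.0403, -0.0372, 0.0063, -0.0, -0.0, -1.7]
[-0.0391, -0.0384, 0.0063, -0.0, -0.0, -1.7]
[-0.0379, -0.0396, 0.0063, -0.0, -0.0, -1.7]
```

Emit:
play_rows(
  moves=[
    [[-0.045,-0.031,0.006,0,0,-1.7],[-0.044,-0.032,0.006,0,0,-1.7],[-0.043,-0.033,0.006,0,0,-1.7],[-0.042,-0.035,0.006,0,0,-1.7]],
  ],
  gripper=1,
  newtons=40,
)

```text
t: 0.65
tcp_pos: [0.3021, 0.4666, 0.207]
ee_rot: [0.0, 0.062, 0.998, -0.0]
force: [1.0, 0.7, 0.3]
opening: 0.0857
grip_force: 0.0
```

Emit:
play_rows(
  moves=[
    [[-0.041,-0.036,0.006,0,0,-1.7],[-0.04,-0.037,0.006,0,0,-1.7],[-0.039,-0.038,0.006,0,0,-1.7],[-0.038,-0.04,0.006,0,0,-1.7],[0,0,0,0,0,0]],
  ],
)

```text
t: 1.27
tcp_pos: [0.4498, 0.3001, 0.1828]
ee_rot: [0.0, 0.007, 1.0, -0.001]
force: [-0.9, 0.7, 0.3]
opening: 0.0856
grip_force: 0.0
```

```bash
cat > look.py <<'E'
import sys
from h import *
from workcell import status,eyes
z=float(sys.argv[1]); name=sys.argv[2] if len(sys.argv)>2 else None
st=status.state(); c=eyes.camera("wrist"); K=cam(c,st)
q=st["ee_rot"];X=Ro.from_quat([q[1],q[2],q[3],q[0]]).as_matrix()
print("tcp",st["tcp_pos"].round(4),"xyaw",np.degrees(np.arctan2(X[1,0],X[0,0])).round(2),"tilt",X[:2,2].round(4),"open",round(st["opening"],4),"t",st["t"])
for col,zz in(("blue",z),("orange",z),("matblue",.004),("orange",.004)):
    for o in find(c,K,col,zz,400): print(zz,*o)
if name: cv2.imwrite(f"pics/{name}.png",np.ascontiguousarray(c["frame"][:,:,::-1]))
np.savez("w.npz",**c)
E
python3 look.py .032 w1
```

```text
tcp [0.4498 0.3001 0.1828] xyaw 179.18 tilt [ 0.0005 -0.0024] open 0.0856 t 1.275
0.032 blue [616. 390.] [764.1 715.7] 81.6 32.9 yaw 47.9
0.032 blue [132. 285.] [578.6  62. ] 84.4 62.4 yaw -6.0
0.032 blue [319. 281.] [574.7 293.1] 72.6 36.1 yaw -31.4
0.032 blue [333. 178.] [448.1 310.5] 119.6 64.7 yaw -0.2
0.032 orange [462. 281.] [575.  467.4] 35.8 28.7 yaw 43.4
0.032 orange [111. 162.] [428.8  73.6] 136.0 87.9 yaw 6.4
0.004 orange [462. 281.] [594.7 483.4] 39.2 31.5 yaw 43.4
0.004 orange [111. 162.] [434.6  52. ] 148.9 96.3 yaw 6.4
```

View pics/w1.png

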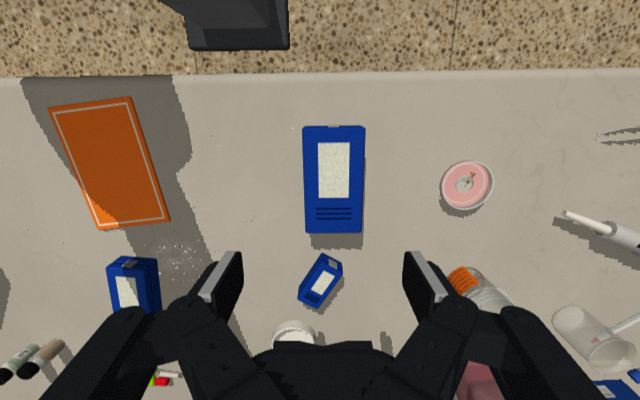

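The wrist view shows the large case at (333,178), clear all round; the small case at (319,281); the cup at (475,285), well to the right. Descending on the large case.

Emit:
play_rows(
  moves=[
    [[0.002,0.0105,0.02,0,0,-0.6],[0,0,0.045,0,0,0],[0,0,0.045,0,0,0],[0,0,0.04,0,0,0],[0,0,0.025,0,0,0]],
  ],
)

```text
t: 1.95
tcp_pos: [0.4427, 0.3166, 0.0063]
ee_rot: [-0.001, -0.004, 1.0, -0.0]
force: [0.6, 0.2, 0.8]
opening: 0.0855
grip_force: 0.0
```

Emit:
play_rows(
  moves=[
    [[0,0,0,0,0,0],[0,0,0,0,0,0],[0,0,0,0,0,0],[0,0,0,0,0,0]],
  ],
  gripper=0,
)

```text
t: 2.45
tcp_pos: [0.4452, 0.316, 0.0092]
ee_rot: [0.001, -0.003, 1.0, 0.001]
force: [-0.2, 0.2, -1.4]
opening: 0.065
grip_force: 47.7
```

Emit:
play_rows(
  moves=[
    [[0,0,-0.04,0,0,0],[0,0,-0.055,0,0,0],[0.002,-0.03,-0.02,0,0,0],[0.002,-0.06,0,0,0,0.4],[0.001,-0.06,0,0,0,0.4]],
  ],
)

```text
t: 3.08
tcp_pos: [0.4402, 0.1643, 0.1242]
ee_rot: [0.001, 0.004, 1.0, 0.0]
force: [1.0, -0.5, -1.5]
opening: 0.0652
grip_force: 47.6
```

Emit:
play_rows(
  moves=[
    [[0.001,-0.06,0,0,0,0.4],[0.001,-0.06,0,0,0,0.4],[0.001,-0.06,0,0,0,0.2],[0.001,-0.06,0,0,0,0],[0,-0.06,0,0,0,0]],
  ],
)

```text
t: 3.7
tcp_pos: [0.4301, -0.1362, 0.124]
ee_rot: [0.001, 0.013, 1.0, 0.0]
force: [1.1, 0.2, -2.2]
opening: 0.0653
grip_force: 47.6
```

Emit:
play_rows(
  moves=[
    [[0,-0.034,0,0,0,0],[0,0,0,0,0,0],[0,0,0,0,0,0]],
  ],
)

```text
t: 4.08
tcp_pos: [0.4292, -0.1677, 0.1235]
ee_rot: [0.0, 0.013, 1.0, 0.0]
force: [-0.3, 0.2, -2.8]
opening: 0.0649
grip_force: 47.6
```

```bash
python3 look.py .032 w2
```

```text
tcp [ 0.4292 -0.1677  0.1235] xyaw 178.51 tilt [0.0003 0.0006] open 0.0649 t 4.075
0.032 blue [533. 315.] [557.9  47.7] 95.4 38.7 yaw 44.3
0.032 blue [323. 256.] [ 496.3 -170.2] 205.8 127.7 yaw -1.5
0.032 orange [545. 183.] [425.2  25.9] 133.2 86.1 yaw 6.3
0.004 matblue [326. 144.] [ 381.9 -164.8] 95.3 34.1 yaw 88.5
0.004 orange [545. 183.] [434.5  48.9] 149.1 96.4 yaw 6.3
```

View pics/w2.png

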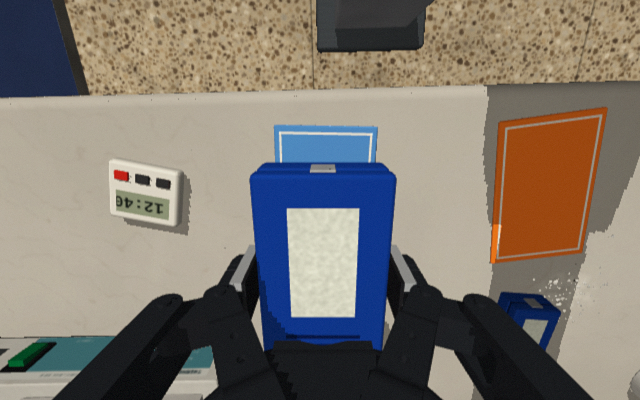

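The view shows the mat's near edge at row 127 and the carried case over it; the timer at (146,193) is well to the side. Shift 7 mm forward and lower.

Emit:
play_rows(
  moves=[
    [[-0.0075,0.0015,0.02,0,0,0],[0,0,0.035,0,0,0],[0,0,0.03,0,0,0],[0,0,0.018,0,0,0],[0,0,0.006,0,0,0]],
  ],
)

```text
t: 4.75
tcp_pos: [0.4364, -0.1655, 0.0134]
ee_rot: [-0.001, 0.012, 1.0, 0.001]
force: [0.7, -0.0, -1.8]
opening: 0.0653
grip_force: 47.6
```

Emit:
play_rows(
  moves=[
    [[0,0,0,0,0,0],[0,0,0,0,0,0]],
  ],
)

```text
t: 5.0
tcp_pos: [0.4374, -0.167, 0.0151]
ee_rot: [0.001, 0.013, 1.0, -0.0]
force: [0.0, -1.2, -2.0]
opening: 0.0649
grip_force: 47.6
```

Emit:
play_rows(
  moves=[
    [[0,0,0.0015,0,0,0],[0,0,0,0,0,0]],
  ],
)

```text
t: 5.25
tcp_pos: [0.437, -0.1671, 0.0131]
ee_rot: [0.0, 0.013, 1.0, -0.0]
force: [-0.4, 0.5, -2.3]
opening: 0.0651
grip_force: 47.6
```

Emit:
play_rows(
  moves=[
    [[0,0,0,0,0,0],[0,0,0,0,0,0],[0,0,0,0,0,0],[0,0,0,0,0,0]],
  ],
  gripper=1,
)

```text
t: 5.75
tcp_pos: [0.4368, -0.1671, 0.0128]
ee_rot: [0.0, 0.013, 1.0, -0.0]
force: [-0.4, -0.5, 0.4]
opening: 0.0853
grip_force: 0.0
```

Emit:
play_rows(
  moves=[
    [[0,0,-0.025,0,0,0],[0,0,-0.05,0,0,0],[0,0,-0.06,0,0,0],[0,0,-0.03,0,0,0],[0,0,0,0,0,0]],
  ],
)

```text
t: 6.38
tcp_pos: [0.4383, -0.1675, 0.1802]
ee_rot: [0.003, 0.013, 1.0, -0.0]
force: [-0.3, 0.4, -1.1]
opening: 0.0853
grip_force: 0.0
```

```bash
python3 look.py .036
python3 - <<'E'
from h import *
from workcell import status
plan(status.state(),.575,.05,.18,174,6)
E
```

```text
tcp [ 0.4383 -0.1675  0.1802] xyaw 178.49 tilt [ 0.0057 -0.0009] open 0.0853 t 6.375
0.036 blue [495. 286.] [572.8  36.3] 75.9 62.9 yaw -6.1
0.036 blue [323. 183.] [ 441.7 -168. ] 119.3 65.4 yaw -1.5
0.036 orange [316. 290.] [ 574.4 -180.6] 102.6 52.2 yaw -29.2
0.036 orange [510. 163.] [426.4  27.5] 133.9 86.4 yaw 6.3
0.004 matblue [626. 383.] [781.7 288.6] 89.8 52.1 yaw 18.6
0.004 matblue [323. 166.] [ 439.5 -167.3] 149.3 95.2 yaw -2.5
0.004 orange [316. 290.] [ 598.8 -182.2] 114.1 58.0 yaw -29.2
0.004 orange [510. 163.] [434.3  49.1] 148.9 96.1 yaw 6.3
n 6 lens 43.0 deg 0.7493109523049507
[-0.022, 0.0368, -0.0002, 0.0, 0.0, 0.7]
[-0.0215, 0.0371, -0.0002, 0.0, 0.0, 0.7]
[-0.0211, 0.0373, -0.0002, 0.0, 0.0, 0.7]
[-0.0206, 0.0376, -0.0002, 0.0, 0.0, 0.7]
[-0.0201, 0.0379, -0.0002, 0.0, 0.0, 0.7]
[-0.0196, 0.0381, -0.0002, 0.0, 0.0, 0.7]
```

Large case is 2 mm from the mat centre, yaw equal. On to the medium case.

Emit:
play_rows(
  moves=[
    [[-0.022,0.037,0,0,0,0.75],[-0.021,0.037,0,0,0,0.75],[-0.021,0.037,0,0,0,0.75],[-0.021,0.038,0,0,0,0.75],[-0.02,0.038,0,0,0,0.75]],
  ],
)

```text
t: 7.05
tcp_pos: [0.5509, 0.0152, 0.1756]
ee_rot: [-0.002, 0.046, 0.999, -0.0]
force: [-0.2, 0.4, -0.2]
opening: 0.0856
grip_force: 0.0
```

Emit:
play_rows(
  moves=[
    [[-0.02,0.038,0,0,0,0.75],[0,0,0,0,0,0],[0,0,0,0,0,0],[0,0,0,0,0,0]],
  ],
)

```text
t: 7.55
tcp_pos: [0.574, 0.0485, 0.1771]
ee_rot: [-0.001, 0.054, 0.999, -0.0]
force: [-1.0, 0.0, -0.2]
opening: 0.0853
grip_force: 0.0
```

```bash
python3 look.py .030 w3
```

```text
tcp [0.574  0.0485 0.1771] xyaw 173.86 tilt [-0.0015 -0.0007] open 0.0853 t 7.55
0.03 blue [326. 202.] [597.   48.7] 93.8 46.7 yaw -6.1
0.03 blue [543. 167.] [580.2 281.6] 62.9 48.1 yaw -31.6
0.03 blue [88. 72.] [ 443.9 -162.5] 121.6 84.5 yaw -1.5
0.03 orange [128. 212.] [ 584.6 -172.2] 104.0 58.6 yaw -29.3
0.03 orange [311.  58.] [450.4  51.9] 115.6 87.4 yaw 6.3
0.004 matblue [542. 284.] [747.9 317.6] 132.4 60.5 yaw -67.9
0.004 matblue [130.  86.] [ 443.8 -166.1] 142.5 96.2 yaw -2.6
0.004 orange [128. 212.] [ 592.8 -192.7] 113.3 63.9 yaw -29.3
0.004 orange [311.  58.] [446.5  51.5] 126.0 95.2 yaw 6.3
```

View pics/w3.png

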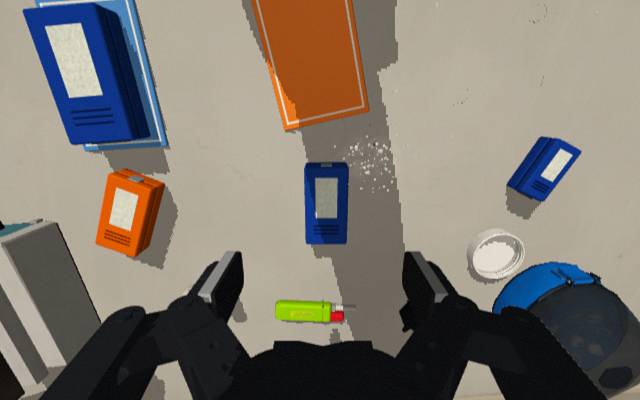

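The medium case lies at (326,202), free space on both sides for the fingers; the lighter at (310,310) is beyond it.

Emit:
play_rows(
  moves=[
    [[-0.024,0.003,0.02,0,0,0],[0,0,0.045,0,0,0],[0,0,0.045,0,0,0],[0,0,0.04,0,0,0],[0,0,0.019,0,0,0]],
  ],
)

```text
t: 8.22
tcp_pos: [0.5976, 0.0496, 0.0068]
ee_rot: [-0.002, 0.053, 0.999, -0.0]
force: [-0.6, 0.8, 0.5]
opening: 0.0853
grip_force: 0.0
```

Emit:
play_rows(
  moves=[
    [[0,0,0,0,0,0],[0,0,0,0,0,0],[0,0,0,0,0,0],[0,0,0,0,0,0],[0,0,0,0,0,0]],
  ],
  gripper=0,
)

```text
t: 8.85
tcp_pos: [0.6005, 0.0507, 0.0107]
ee_rot: [0.002, 0.052, 0.999, 0.0]
force: [0.4, -0.2, 6.3]
opening: 0.047
grip_force: 43.5
```

Run:
```python
from h import *
from workcell import status
s=status.state();print(s["tcp_pos"],s["ee_rot"],s["opening"],s["grip_force"]); s["tcp_pos"]=s["tcp_pos"]+[0,0,.12]
plan(s,.4417,-.168,.128,178.5,6)
```

```text
[0.60054692 0.05067514 0.01073828] [1.69970508e-03 5.24883892e-02 9.98620041e-01 3.05520226e-04] 0.046982181790795025 43.47550392150879
n 6 lens 45.0 deg 0.753638447346678
[0.0225, -0.039, 0.0003, 0.0, 0.0, -0.8]
[0.023, -0.0387, 0.0004, 0.0, 0.0, -0.8]
[0.0235, -0.0384, 0.0004, 0.0, 0.0, -0.8]
[0.024, -0.0381, 0.0004, 0.0, 0.0, -0.8]
[0.0245, -0.0378, 0.0004, 0.0, 0.0, -0.8]
[0.025, -0.0375, 0.0004, 0.0, 0.0, -0.8]
```

Emit:
play_rows(
  moves=[
    [[0,0,-0.03,0,0,0],[0,0,-0.05,0,0,0],[0.01,-0.015,-0.03,0,0,0],[0.022,-0.039,0,0,0,-0.8],[0.023,-0.038,0,0,0,-0.8]],
  ],
)

```text
t: 9.48
tcp_pos: [0.5348, -0.0361, 0.1199]
ee_rot: [0.001, 0.038, 0.999, 0.0]
force: [0.6, -0.5, -0.8]
opening: 0.0474
grip_force: 42.7
```

Emit:
play_rows(
  moves=[
    [[0.023,-0.038,0,0,0,-0.8],[0.024,-0.038,0,0,0,-0.8],[0.024,-0.038,0,0,0,-0.7],[0.014,-0.023,0,0,0,-0.6],[0,0,0,0,0,0]],
  ],
)

```text
t: 10.1
tcp_pos: [0.4412, -0.1691, 0.1194]
ee_rot: [0.0, 0.015, 1.0, -0.0]
force: [0.5, -0.3, -1.4]
opening: 0.047
grip_force: 42.6
```

Emit:
play_rows(
  moves=[
    [[0,0,0,0,0,0],[0,0,0,0,0,0]],
  ],
)

```text
t: 10.35
tcp_pos: [0.4431, -0.1662, 0.1189]
ee_rot: [0.0, 0.012, 1.0, 0.0]
force: [-0.3, 0.2, -0.6]
opening: 0.0471
grip_force: 42.6
```

```bash
python3 look.py .036 w4
```

```text
tcp [ 0.4431 -0.1662  0.1189] xyaw 178.6 tilt [0.0006 0.0003] open 0.0471 t 10.35
0.036 blue [322. 236.] [ 486.2 -168. ] 209.0 85.5 yaw -1.4
0.036 orange [550. 170.] [425.4  22.3] 130.5 84.4 yaw 6.3
0.004 matblue [320. 140.] [ 400.1 -165.6] 95.1 70.0 yaw 87.6
0.004 orange [550. 170.] [434.5  48.9] 149.0 96.4 yaw 6.3
```

View pics/w4.png

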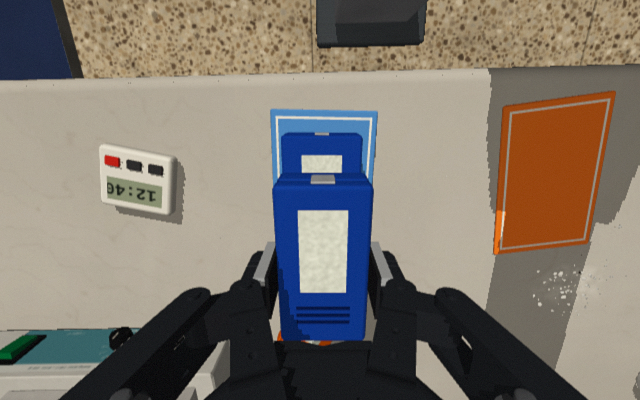

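Run:
```python
from h import *
from workcell import status
c=dict(np.load("w.npz"));K=cam(c,status.state())
print(cast([(274,187),(373,187),(281,340),(366,340)],.138,K).round(4)); print(cast([(282,138),(362,138)],.036,K).round(4))
```

```text
[[ 0.3968 -0.1884  0.138 ]
 [ 0.3979 -0.1427  0.138 ]
 [ 0.4863 -0.1915  0.138 ]
 [ 0.4875 -0.1437  0.138 ]]
[[ 0.3854 -0.198   0.036 ]
 [ 0.387  -0.1343  0.036 ]]
```

Medium at (324,264) is carried square, within 2 mm of the large case's centre. Lowering.

Emit:
play_rows(
  moves=[
    [[-0.001,-0.001,0.02,0,0,0],[0,0,0.025,0,0,0],[0,0,0.015,0,0,0],[0,0,0.008,0,0,0],[0,0,0.003,0,0,0]],
  ],
)

```text
t: 11.02
tcp_pos: [0.4434, -0.1682, 0.0476]
ee_rot: [-0.0, 0.013, 1.0, 0.0]
force: [-0.1, 0.1, 0.1]
opening: 0.047
grip_force: 42.6
```

Emit:
play_rows(
  moves=[
    [[0,0,0,0,0,0],[0,0,0,0,0,0],[0,0,0,0,0,0]],
  ],
)

```text
t: 11.4
tcp_pos: [0.4436, -0.1684, 0.0482]
ee_rot: [0.0, 0.013, 1.0, -0.0]
force: [0.2, 0.5, -0.3]
opening: 0.0474
grip_force: 42.6
```

Emit:
play_rows(
  moves=[
    [[0,0,0.0015,0,0,0],[0,0,0,0,0,0],[0,0,0,0,0,0]],
  ],
)

```text
t: 11.78
tcp_pos: [0.4435, -0.1684, 0.0467]
ee_rot: [0.0, 0.013, 1.0, 0.0]
force: [-1.6, -0.4, 5.6]
opening: 0.047
grip_force: 43.4
```

Emit:
play_rows(
  moves=[
    [[0,0,0,0,0,0],[0,0,0,0,0,0],[0,0,0,0,0,0],[0,0,0,0,0,0]],
  ],
  gripper=1,
)

```text
t: 12.28
tcp_pos: [0.4432, -0.1683, 0.0462]
ee_rot: [-0.0, 0.013, 1.0, 0.0]
force: [-0.0, -0.8, -0.2]
opening: 0.0851
grip_force: 0.0
```

Emit:
play_rows(
  moves=[
    [[0,0,-0.02,0,0,0],[0,0,-0.04,0,0,0],[0,0,-0.06,0,0,0],[0,0,-0.03,0,0,0],[0,0,0,0,0,0]],
  ],
)

```text
t: 12.9
tcp_pos: [0.4448, -0.1687, 0.1986]
ee_rot: [0.003, 0.013, 1.0, -0.0]
force: [0.0, 0.0, 0.2]
opening: 0.0854
grip_force: 0.0
```

```bash
python3 look.py .066 w5;  python3 - <<'E'
from h import *
from workcell import status
plan(status.state(),.55,.29,.17,149,10)
E
```

```text
tcp [ 0.4448 -0.1687  0.1986] xyaw 178.49 tilt [ 0.0056 -0.001 ] open 0.0854 t 12.9
0.066 blue [324. 174.] [ 434.3 -168. ] 106.7 59.1 yaw -1.5
0.066 orange [317. 277.] [ 554.7 -179.5] 91.2 46.6 yaw -29.2
0.066 orange [502. 155.] [421.2   9.4] 121.5 78.4 yaw 6.4
0.004 matblue [620. 370.] [790.3 299.2] 123.4 68.2 yaw 18.5
0.004 matblue [324. 157.] [ 439.4 -167.3] 148.8 95.2 yaw -2.5
0.004 orange [317. 277.] [ 598.  -182.2] 111.8 57.2 yaw -29.2
0.004 orange [502. 155.] [434.3  49.2] 149.0 96.1 yaw 6.4
n 10 lens 47.0 deg 2.9491240645925094
[-0.0094, 0.0461, 0.0027, 0.0, 0.0, 2.9]
[-0.007, 0.0465, 0.0027, 0.0, 0.0, 2.9]
[-0.0046, 0.0468, 0.0027, 0.0, 0.0, 2.9]
[-0.0022, 0.047, 0.0027, 0.0, 0.0, 2.9]
[0.0002, 0.047, 0.0027, 0.0, 0.0, 2.9]
[0.0026, 0.047, 0.0027, 0.0, 0.0, 2.9]
[0.005, 0.0468, 0.0027, 0.0, 0.0, 2.9]
[0.0074, 0.0465, 0.0027, 0.0, 0.0, 2.9]
[0.0098, 0.046, 0.0027, 0.0, 0.0, 2.9]
[0.0122, 0.0454, 0.0027, 0.0, 0.0, 2.9]
```

View pics/w5.png

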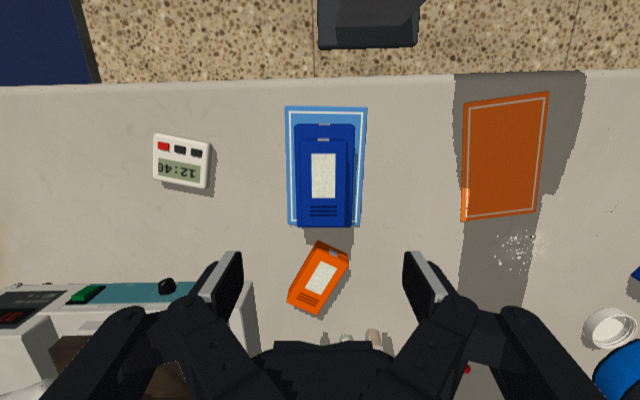

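The stack (324,175) looks square on the blue mat; the orange case is at (318,278), with the grey instrument near (150,320). Now the small case.

Emit:
play_rows(
  moves=[
    [[-0.009,0.046,0.003,0,0,3],[-0.007,0.046,0.003,0,0,3],[-0.005,0.047,0.003,0,0,3],[-0.002,0.047,0.003,0,0,3],[0,0.047,0.003,0,0,3]],
  ],
)

```text
t: 13.58
tcp_pos: [0.4957, 0.0615, 0.1793]
ee_rot: [-0.002, 0.145, 0.99, -0.001]
force: [0.6, -1.1, 0.8]
opening: 0.0854
grip_force: 0.0
```

Emit:
play_rows(
  moves=[
    [[0.003,0.047,0.003,0,0,3],[0.005,0.047,0.003,0,0,3],[0.007,0.046,0.003,0,0,3],[0.01,0.046,0.003,0,0,3],[0.012,0.045,0.003,0,0,2.5]],
  ],
)

```text
t: 14.2
tcp_pos: [0.5502, 0.2893, 0.1637]
ee_rot: [-0.001, 0.268, 0.963, -0.001]
force: [1.2, -0.5, 0.5]
opening: 0.0856
grip_force: 0.0
```

Emit:
play_rows(
  moves=[
    [[0,0,0,0,0,0],[0,0,0,0,0,0],[0,0,0,0,0,0]],
  ],
)

```text
t: 14.58
tcp_pos: [0.551, 0.2865, 0.1656]
ee_rot: [-0.0, 0.268, 0.963, -0.001]
force: [-0.3, -0.1, -0.4]
opening: 0.0853
grip_force: 0.0
```

```bash
python3 - <<'E'
from h import *
from workcell import status
s=status.state();s["tcp_pos"]=np.array([.4448,-.1687,.1986]); s["ee_rot"]=np.array([.003,.013,1,0]);s["ee_rot"]/=np.linalg.norm(s["ee_rot"])
c=dict(np.load("w.npz"));K=cam(c,s)
print(cast([(311,153),(335,153),(310,199),(336,199)],.066,K).round(4).mean(0),"box",cast([(300,141),(346,141),(300,226),(348,226)],.066,K).round(4))
E
python3 look.py .028 w6
```

```text
[ 0.432825 -0.168775  0.066   ] box [[ 0.3965 -0.1903  0.066 ]
 [ 0.3977 -0.1455  0.066 ]
 [ 0.487  -0.195   0.066 ]
 [ 0.4883 -0.1432  0.066 ]]
tcp [0.551  0.2865 0.1656] xyaw 148.87 tilt [-0.0011 -0.0013] open 0.0853 t 14.575
0.028 blue [  9. 308.] [ 493.  -121.7] 83.9 36.0 yaw -51.2
0.028 blue [344. 206.] [582.3 293.9] 67.4 31.5 yaw -31.1
0.028 orange [ 41. 366.] [ 564.1 -164.5] 130.6 59.1 yaw -73.0
0.028 orange [ 96. 195.] [438.8  73.7] 137.3 89.1 yaw 6.3
0.028 orange [502. 120.] [582.9 468.1] 37.8 28.1 yaw -36.4
0.004 matblue [396. 316.] [763.3 271.9] 101.8 26.8 yaw -42.2
0.004 matblue [468. 284.] [765.7 375.7] 86.1 22.9 yaw 40.0
0.004 matblue [ 19. 306.] [ 497.2 -146.3] 123.5 61.6 yaw -51.2
0.004 orange [ 41. 366.] [ 571.1 -206.6] 141.8 64.2 yaw -73.0
0.004 orange [ 96. 195.] [435.1  51.9] 149.1 96.7 yaw 6.3
0.004 orange [502. 120.] [591.5 480.1] 41.1 30.5 yaw -36.4
```

View pics/w6.png

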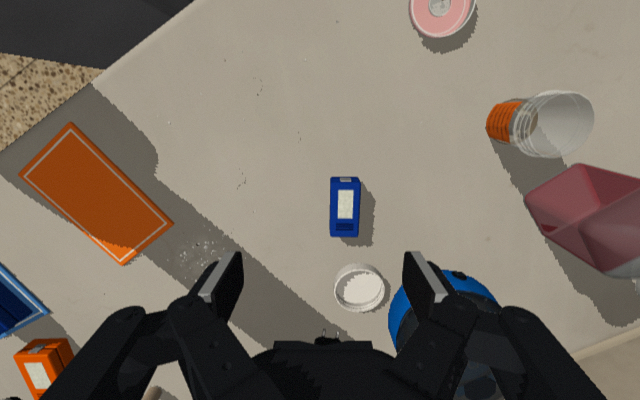

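```bash
cat > near.py <<'E'
import sys
from h import *
from workcell import status
# heights near a planned grasp: x y yaw
x,y,yaw=map(float,sys.argv[1:4]); c=dict(np.load("w.npz"));st=status.state();f,cx,cy,R,o=cam(c,st)
v,u=np.mgrid[:400,:640]; d=c["depth"]; P=np.stack([(u-cx)/f*d,(v-cy)/f*d,d],-1)
T=c["tool_from_camera"]; Pt=P@T[:3,:3].T+T[:3,3]
W=P@R.T+o; ok=(d>0)&(W[...,2]>.02)&~((Pt[...,2]>-.2)&(Pt[...,2]<.02)&(abs(Pt[...,1])<.12)&(Pt[...,0]<.03))
p=W[ok]; a=np.radians(yaw); X=np.array([np.cos(a),np.sin(a)]);Y=np.array([np.sin(a),-np.cos(a)])
q=p[:,:2]-[x,y]; tx,ty=q@X,q@Y
for i in range(-12,13,2):
    print(i*10,[int(1000*p[m,2].max()) if (m:=(abs(tx-i/100)<.01)&(abs(ty-j/100)<.01)).any() else 0 for j in range(-12,13,2)])
E
python3 near.py .584 .293 148.9
```

```text
-120 [0, 0, 0, 0, 0, 0, 0, 0, 0, 70, 72, 0, 107]
-100 [0, 0, 0, 0, 0, 0, 0, 0, 0, 0, 54, 0, 0]
-80 [0, 0, 0, 0, 0, 0, 0, 0, 0, 0, 0, 0, 57]
-60 [0, 0, 0, 0, 0, 0, 0, 0, 0, 0, 0, 0, 0]
-40 [0, 0, 0, 0, 0, 28, 30, 28, 0, 0, 0, 0, 0]
-20 [0, 0, 0, 0, 0, 29, 31, 29, 0, 0, 0, 0, 0]
0 [0, 0, 0, 0, 0, 30, 30, 29, 0, 0, 0, 0, 0]
20 [0, 0, 0, 0, 0, 29, 30, 29, 0, 0, 0, 0, 0]
40 [0, 0, 0, 0, 0, 24, 26, 28, 0, 0, 0, 0, 0]
60 [0, 0, 0, 0, 0, 0, 0, 0, 0, 0, 0, 0, 0]
80 [0, 0, 0, 0, 0, 0, 0, 0, 0, 0, 0, 0, 0]
100 [0, 0, 0, 0, 0, 0, 0, 0, 0, 0, 0, 0, 0]
120 [0, 0, 0, 0, 0, 0, 0, 0, 0, 0, 0, 0, 0]
```

Small case at (344,206); nothing tall within 8 cm of the grasp apart from the bowl beyond. Grasping.

Emit:
play_rows(
  moves=[
    [[-0.025,0.0225,0.02,0,0,0],[0,0,0.045,0,0,0],[0,0,0.045,0,0,0],[0,0,0.03,0,0,0],[0,0,0.013,0,0,0]],
  ],
)

```text
t: 15.25
tcp_pos: [0.5833, 0.2932, 0.0115]
ee_rot: [-0.001, 0.268, 0.963, -0.001]
force: [-0.2, 0.2, 0.6]
opening: 0.0857
grip_force: 0.0
```

Emit:
play_rows(
  moves=[
    [[0,0,0,0,0,0],[0,0,0,0,0,0],[0,0,0,0,0,0],[0,0,0,0,0,0],[0,0,0,0,0,0]],
  ],
  gripper=0,
)

```text
t: 15.88
tcp_pos: [0.5852, 0.2954, 0.0151]
ee_rot: [0.001, 0.267, 0.964, 0.001]
force: [-1.0, -0.9, 6.6]
opening: 0.031
grip_force: 41.9
```

Run:
```python
from h import *
from workcell import status
s=status.state();print(s["tcp_pos"],s["ee_rot"],s["opening"],s["grip_force"],s["force"]); s["tcp_pos"]=s["tcp_pos"]+[0,0,.15]
plan(s,.441,-.168,s["tcp_pos"][2],178.5,10)
```

```text
[0.58515505 0.29535679 0.01507294] [0.00097764 0.26737408 0.96359182 0.00097282] 0.03101553724082585 41.87401056289673 [-0.97672873 -0.91585161  6.63221908]
n 10 lens 49.0 deg 2.9516581742185806
[-0.0115, -0.0471, -0.0001, 0.0, 0.0, -3.0]
[-0.0091, -0.0477, -0.0001, 0.0, 0.0, -3.0]
[-0.0066, -0.0481, -0.0001, 0.0, 0.0, -3.0]
[-0.0041, -0.0484, -0.0001, 0.0, 0.0, -3.0]
[-0.0016, -0.0485, -0.0001, 0.0, 0.0, -3.0]
[0.0009, -0.0485, -0.0001, 0.0, 0.0, -3.0]
[0.0034, -0.0484, -0.0, 0.0, 0.0, -3.0]
[0.0059, -0.0482, -0.0, 0.0, 0.0, -3.0]
[0.0083, -0.0478, -0.0, 0.0, 0.0, -3.0]
[0.0108, -0.0473, -0.0, 0.0, 0.0, -3.0]
```

Emit:
play_rows(
  moves=[
    [[0,0,-0.03,0,0,0],[0,0,-0.055,0,0,0],[0,0,-0.055,0,0,0],[-0.012,-0.047,-0.01,0,0,-3],[-0.009,-0.048,0,0,0,-3]],
  ],
)

```text
t: 16.5
tcp_pos: [0.5559, 0.2013, 0.1652]
ee_rot: [0.002, 0.215, 0.977, 0.001]
force: [-0.2, -1.2, -0.4]
opening: 0.0308
grip_force: 41.1
```

Emit:
play_rows(
  moves=[
    [[-0.007,-0.048,0,0,0,-3],[-0.004,-0.048,0,0,0,-3],[-0.002,-0.048,0,0,0,-3],[0.001,-0.048,0,0,0,-3],[0.003,-0.048,0,0,0,-3]],
  ],
)

```text
t: 17.12
tcp_pos: [0.485, -0.0301, 0.1637]
ee_rot: [0.0, 0.086, 0.996, 0.0]
force: [0.5, -0.7, -1.7]
opening: 0.0306
grip_force: 41.1
```

Emit:
play_rows(
  moves=[
    [[0.006,-0.048,0,0,0,-3],[0.008,-0.048,0,0,0,-3],[0.011,-0.047,0,0,0,-2.5],[0,0,0,0,0,0],[0,0,0,0,0,0]],
  ],
)

```text
t: 17.75
tcp_pos: [0.4434, -0.1672, 0.1635]
ee_rot: [0.0, 0.013, 1.0, 0.0]
force: [0.0, 0.6, -1.1]
opening: 0.0307
grip_force: 41.1
```

```bash
sleep 0; python3 look.py .066 w7
```

```text
tcp [ 0.4434 -0.1672  0.1635] xyaw 178.47 tilt [0.0006 0.0004] open 0.0307 t 17.75
0.066 blue [323. 218.] [ 475.5 -168.9] 191.0 58.3 yaw -1.5
0.066 orange [302. 316.] [ 572.  -190.9] 46.5 42.3 yaw 60.6
0.066 orange [520. 162.] [419.6   5. ] 118.2 76.5 yaw 6.3
0.004 matblue [323. 165.] [ 439.5 -167.3] 148.9 95.2 yaw -2.4
0.004 orange [302. 316.] [ 626.3 -197.3] 58.5 53.2 yaw 60.6
0.004 orange [520. 162.] [434.4  49.1] 148.7 96.2 yaw 6.3
```

View pics/w7.png

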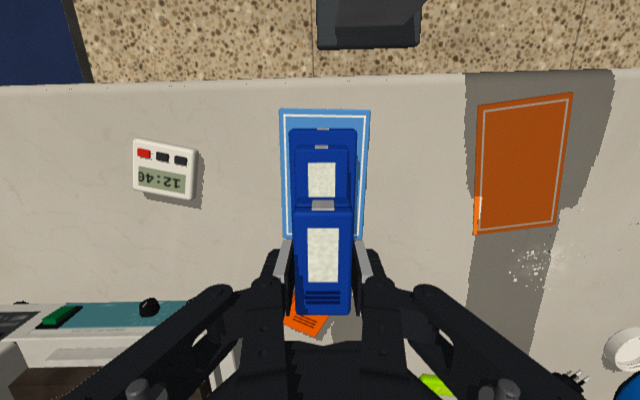

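Run:
```python
from h import *
from workcell import status
c=dict(np.load("w.npz"));K=cam(c,status.state())
print(cast([(294,211),(353,211),(297,315),(350,315)],.1764,K).round(4)); print(cast([(294,150),(348,150)],.066,K).round(4))
```

```text
[[ 0.4119 -0.181   0.1764]
 [ 0.4126 -0.1516  0.1764]
 [ 0.4753 -0.1829  0.1764]
 [ 0.4761 -0.1527  0.1764]]
[[ 0.398  -0.1909  0.066 ]
 [ 0.3992 -0.1445  0.066 ]]
```

Small case (323,260) is carried square, about 1-2 mm off the medium's centre. Lowering.

Emit:
play_rows(
  moves=[
    [[0.001,-0.0015,0.025,0,0,0],[0,0,0.027,0,0,0],[0,0,0.015,0,0,0],[0,0,0.009,0,0,0],[0,0,0.004,0,0,0]],
  ],
)

```text
t: 18.42
tcp_pos: [0.4426, -0.1689, 0.0832]
ee_rot: [0.0, 0.013, 1.0, 0.0]
force: [0.5, 0.0, -1.4]
opening: 0.0308
grip_force: 41.1
```

Emit:
play_rows(
  moves=[
    [[0,0,0,0,0,0],[0,0,0.0015,0,0,0],[0,0,0,0,0,0],[0,0,0,0,0,0]],
  ],
)

```text
t: 18.92
tcp_pos: [0.4424, -0.1692, 0.082]
ee_rot: [0.0, 0.013, 1.0, -0.0]
force: [-0.6, 0.9, -2.2]
opening: 0.0306
grip_force: 41.1
```

Emit:
play_rows(
  moves=[
    [[0,0,0.001,0,0,0],[0,0,0,0,0,0],[0,0,0,0,0,0]],
  ],
)

```text
t: 19.3
tcp_pos: [0.4424, -0.1692, 0.081]
ee_rot: [0.0, 0.013, 1.0, -0.0]
force: [-1.2, 0.4, 3.7]
opening: 0.0306
grip_force: 41.6
```

Emit:
play_rows(
  moves=[
    [[0,0,0,0,0,0],[0,0,0,0,0,0],[0,0,0,0,0,0],[0,0,0,0,0,0]],
  ],
  gripper=1,
)

```text
t: 19.8
tcp_pos: [0.4422, -0.1692, 0.0807]
ee_rot: [-0.0, 0.013, 1.0, 0.0]
force: [-0.1, -1.0, -0.3]
opening: 0.0854
grip_force: 0.0
```

Emit:
play_rows(
  moves=[
    [[0,0,-0.02,0,0,0],[0,0,-0.04,0,0,0],[0,0,-0.05,0,0,0],[0,0,-0.01,0,0,0],[0,0,0,0,0,0]],
  ],
)

```text
t: 20.42
tcp_pos: [0.4424, -0.1691, 0.201]
ee_rot: [0.001, 0.013, 1.0, -0.0]
force: [-0.6, -0.5, 0.2]
opening: 0.0853
grip_force: 0.0
```

```bash
python3 look.py .03 w8; python3 near.py .59 -.184 150.7
python3 - <<'E'
from h import *
from workcell import status
plan(status.state(),.555,-.17,.2,150.8,4)
E
```

```text
tcp [ 0.4424 -0.1691  0.201 ] xyaw 178.49 tilt [ 0.0011 -0.0001] open 0.0853 t 20.425
0.03 blue [324. 177.] [ 444.  -168.1] 120.9 67.0 yaw -1.5
0.03 orange [317. 279.] [ 580.  -181.1] 103.2 52.9 yaw -29.3
0.03 orange [501. 157.] [428.8  32.6] 137.3 88.6 yaw 6.3
0.004 matblue [621. 370.] [789.2 300.2] 122.0 69.9 yaw 18.3
0.004 matblue [325. 160.] [ 439.6 -167.3] 149.2 95.2 yaw -2.5
0.004 orange [317. 279.] [ 598.2 -182.2] 111.7 57.3 yaw -29.3
0.004 orange [501. 157.] [434.4  49.2] 148.7 96.0 yaw 6.3
-120 [0, 0, 0, 0, 60, 47, 0, 0, 0, 0, 0, 0, 0]
-100 [127, 149, 146, 0, 74, 0, 0, 0, 0, 0, 0, 0, 0]
-80 [169, 162, 75, 76, 75, 0, 0, 0, 0, 0, 0, 0, 0]
-60 [0, 0, 88, 76, 0, 0, 0, 0, 0, 0, 0, 0, 0]
-40 [0, 0, 89, 71, 0, 30, 30, 30, 0, 0, 0, 0, 36]
-20 [0, 0, 0, 0, 0, 30, 30, 30, 0, 0, 0, 0, 0]
0 [0, 0, 0, 0, 0, 30, 30, 30, 0, 0, 0, 0, 0]
20 [0, 0, 0, 0, 0, 30, 30, 30, 0, 0, 0, 0, 0]
40 [0, 0, 0, 0, 0, 30, 30, 30, 0, 0, 0, 0, 0]
60 [0, 0, 0, 35, 0, 26, 26, 27, 0, 0, 0, 0, 0]
80 [0, 0, 0, 65, 35, 35, 0, 0, 0, 0, 0, 0, 0]
100 [0, 0, 65, 94, 93, 66, 36, 0, 0, 0, 0, 0, 0]
120 [0, 33, 93, 95, 94, 67, 35, 0, 0, 0, 0, 0, 0]
n 4 lens 28.0 deg 6.922199466527454
[-0.0283, 0.0005, -0.0, 0.0, -0.0, 6.9]
[-0.0281, 0.0039, -0.0, 0.0, -0.0, 6.9]
[-0.0274, 0.0072, -0.0, 0.0, -0.0, 6.9]
[-0.0263, 0.0105, -0.0, 0.0, -0.0, 6.9]
```

View pics/w8.png

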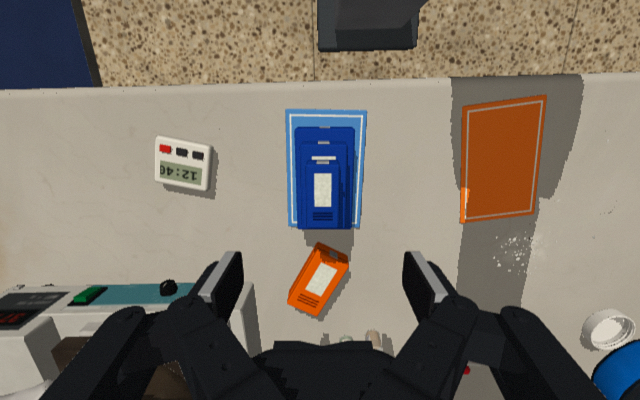

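The small case sits centred on the stack (324,190). The orange case at (318,280) has the grey instrument to its left; move over and look closer. I'll also check the stack by depth layers.

```bash
cat > layers.py <<'E'
from h import *
from workcell import status
c=dict(np.load("w.npz"));f,cx,cy,R,o=cam(c,status.state())
v,u=np.mgrid[:400,:640]; d=c["depth"]; W=np.stack([(u-cx)/f*d,(v-cy)/f*d,d],-1)@R.T+o
for n,z in(("large",.036),("medium",.066),("small",.094)):
    m=(abs(W[...,2]-z)<.008)&(abs(W[...,0]-.44)<.09)&(abs(W[...,1]+.168)<.06); p=W[m]
    r=cv2.minAreaRect((p[:,:2]*1000).astype(np.float32)); print(n,np.round(np.median(p[:,2]),4),np.round(r[0],1),np.round(r[1],1),round(r[2],1))
E
python3 layers.py
```

```text
large 0.0349 [ 442.6 -167.8] [ 66.1 120.6] 88.5
medium 0.0649 [ 441.7 -169. ] [48.  92.1] 88.5
small 0.093 [ 442.3 -170. ] [32.  64.9] 88.5
```

Emit:
play_rows(
  moves=[
    [[-0.028,0.001,0,0,0,6.9],[-0.028,0.004,0,0,0,6.9],[-0.027,0.007,0,0,0,6.9],[-0.026,0.01,0,0,0,6.9],[0,0,0,0,0,0]],
  ],
)

```text
t: 21.1
tcp_pos: [0.5547, -0.1693, 0.1982]
ee_rot: [-0.002, 0.251, 0.968, -0.0]
force: [-0.8, -0.1, 0.9]
opening: 0.0854
grip_force: 0.0
```

Emit:
play_rows(
  moves=[
    [[0,0,0,0,0,0],[0,0,0,0,0,0]],
  ],
)

```text
t: 21.35
tcp_pos: [0.5531, -0.1702, 0.2002]
ee_rot: [-0.001, 0.251, 0.968, -0.0]
force: [0.1, -0.4, 0.1]
opening: 0.0853
grip_force: 0.0
```

```bash
python3 look.py .03 w9; python3 near.py .59 -.184 150.7
```

```text
tcp [ 0.5531 -0.1702  0.2002] xyaw 150.88 tilt [-0.0015  0.0004] open 0.0853 t 21.35
0.03 blue [273.  86.] [ 443.7 -168.5] 121.5 67.0 yaw -1.6
0.03 orange [329. 203.] [ 585.4 -180.3] 95.2 47.3 yaw -29.1
0.03 orange [468.  20.] [471.4  39. ] 88.5 71.6 yaw -83.7
0.004 matblue [276.  82.] [ 440.  -167.1] 149.8 95.5 yaw -2.4
0.004 orange [329. 203.] [ 594.  -184.3] 103.2 51.2 yaw -29.1
0.004 orange [468.  20.] [470.5  53.2] 95.8 77.6 yaw -83.7
-120 [0, 0, 129, 129, 112, 76, 0, 0, 0, 0, 0, 0, 0]
-100 [0, 129, 130, 130, 120, 0, 0, 0, 0, 0, 0, 52, 0]
-80 [188, 129, 130, 130, 77, 0, 0, 0, 0, 0, 53, 51, 0]
-60 [50, 129, 130, 78, 0, 0, 0, 0, 0, 0, 0, 0, 53]
-40 [51, 77, 129, 75, 0, 31, 32, 31, 0, 0, 0, 0, 53]
-20 [0, 0, 0, 0, 0, 32, 32, 32, 0, 0, 0, 0, 0]
0 [0, 0, 0, 0, 0, 32, 32, 32, 0, 0, 0, 0, 0]
20 [0, 0, 0, 0, 0, 32, 33, 32, 0, 0, 0, 0, 0]
40 [0, 0, 0, 0, 0, 31, 32, 32, 0, 0, 0, 0, 0]
60 [0, 0, 0, 36, 0, 0, 0, 0, 0, 0, 0, 0, 0]
80 [0, 0, 36, 67, 66, 38, 0, 0, 0, 0, 0, 0, 0]
100 [0, 0, 65, 95, 95, 67, 38, 0, 0, 0, 0, 0, 0]
120 [0, 35, 95, 96, 96, 68, 36, 0, 0, 0, 0, 0, 0]
```

View pics/w9.png

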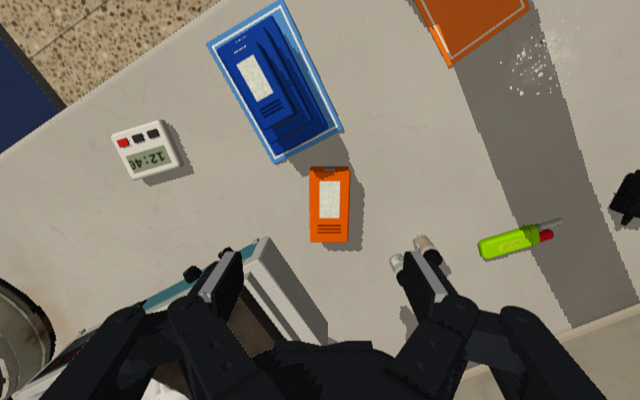

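Orange case at (329,203); the instrument is to the lower left, so I grip it 10 mm towards the stack side for clearance.

Emit:
play_rows(
  moves=[
    [[-0.0245,0.007,0.02,0,0,0],[0,0,0.05,0,0,0],[0,0,0.05,0,0,0],[0,0,0.045,0,0,0],[0,0,0.025,0,0,0]],
  ],
)

```text
t: 22.02
tcp_pos: [0.5773, -0.1756, 0.0085]
ee_rot: [-0.002, 0.251, 0.968, 0.0]
force: [0.1, 0.7, -0.4]
opening: 0.0855
grip_force: 0.0
```

Emit:
play_rows(
  moves=[
    [[0,0,0,0,0,0],[0,0,0,0,0,0],[0,0,0,0,0,0],[0,0,0,0,0,0],[0,0,0,0,0,0]],
  ],
  gripper=0,
)

```text
t: 22.65
tcp_pos: [0.5803, -0.1762, 0.0126]
ee_rot: [0.001, 0.251, 0.968, 0.0]
force: [-0.4, -0.3, 6.1]
opening: 0.0472
grip_force: 43.9
```

Emit:
play_rows(
  moves=[
    [[0,0,-0.03,0,0,0],[0,0,-0.055,0,0,0],[0,0,-0.055,0,0,0],[0,0,-0.02,0,0,0],[0,0,0,0,0,0]],
  ],
)

```text
t: 23.28
tcp_pos: [0.5801, -0.176, 0.1729]
ee_rot: [0.002, 0.251, 0.968, 0.0]
force: [-0.1, -0.5, -2.2]
opening: 0.0463
grip_force: 43.1
```

Run:
```python
from h import *
from workcell import status
s=status.state();print(s["tcp_pos"],s["opening"],s["grip_force"],s["force"])
a=np.radians(186.3)
plan(s,.4343+.01*np.cos(a),.0492+.01*np.sin(a),.13,186.3,7)
```

```text
[ 0.5801318  -0.17599873  0.17293363] 0.04634949466263407 43.139657378196716 [-0.12472246 -0.50709923 -2.21832204]
n 7 lens 39.0 deg 5.058455918229212
[0.035, 0.0171, 0.006, 0.0, 0.0, -5.1]
[0.0334, 0.0202, 0.006, 0.0, 0.0, -5.1]
[0.0315, 0.023, 0.0061, 0.0, 0.0, -5.1]
[0.0293, 0.0257, 0.0061, 0.0, 0.0, -5.1]
[0.0269, 0.0282, 0.0061, 0.0, 0.0, -5.1]
[0.0243, 0.0305, 0.0061, 0.0, 0.0, -5.1]
[0.0216, 0.0325, 0.0061, 0.0, 0.0, -5.1]
```

Emit:
play_rows(
  moves=[
    [[0.035,0.017,0.002,0,0,-5.1],[0.033,0.02,0.002,0,0,-5.1],[0.032,0.023,0.006,0,0,-5.1],[0.029,0.026,0.006,0,0,-5.1],[0.027,0.028,0.01,0,0,-5]],
  ],
)

```text
t: 23.9
tcp_pos: [0.4658, -0.0151, 0.1434]
ee_rot: [-0.001, 0.031, 1.0, 0.0]
force: [-0.4, 0.6, -0.6]
opening: 0.0473
grip_force: 43.1
```

Emit:
play_rows(
  moves=[
    [[0.024,0.03,0.01,0,0,-5],[0.022,0.032,0.01,0,0,-5],[0,0,0,0,0,0],[0,0,0,0,0,0],[0,0,0,0,0,0]],
  ],
)

```text
t: 24.52
tcp_pos: [0.4234, 0.0459, 0.1246]
ee_rot: [0.0, -0.054, 0.999, -0.0]
force: [-0.6, -0.1, -0.9]
opening: 0.0472
grip_force: 43.1
```

```bash
python3 look.py .148 w10
```

```text
tcp [0.4234 0.0459 0.1246] xyaw -173.83 tilt [ 0.0002 -0.0003] open 0.0472 t 24.525
0.148 blue [ 62. 194.] [397.4 -76.9] 72.5 69.9 yaw -1.5
0.148 orange [324. 230.] [408.6  44. ] 116.0 45.7 yaw 6.2
0.004 matblue [123. 162.] [ 439.6 -166.1] 149.3 96.4 yaw -2.4
0.004 orange [324. 230.] [488.4  53.1] 256.2 101.0 yaw 6.2
```

View pics/w10.png

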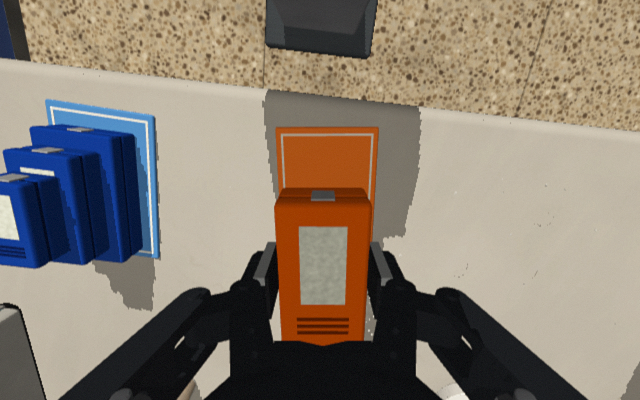

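Orange case at (324,265) hangs square over the orange mat, about 3 mm short; correct and lower.

Emit:
play_rows(
  moves=[
    [[-0.003,0.002,0.025,0,0,0],[0,0,0.035,0,0,0],[0,0,0.027,0,0,0],[0,0,0.014,0,0,0],[0,0,0.005,0,0,0]],
  ],
)

```text
t: 25.2
tcp_pos: [0.4257, 0.0488, 0.0183]
ee_rot: [-0.0, -0.054, 0.999, -0.0]
force: [0.1, -0.2, -1.2]
opening: 0.047
grip_force: 43.0
```

Emit:
play_rows(
  moves=[
    [[0,0,0,0,0,0],[0,0,0.002,0,0,0],[0,0,0,0,0,0],[0,0,0,0,0,0]],
  ],
)

```text
t: 25.7
tcp_pos: [0.4259, 0.0492, 0.0171]
ee_rot: [0.0, -0.055, 0.998, 0.0]
force: [-0.5, 0.6, -0.8]
opening: 0.047
grip_force: 43.0
```

Emit:
play_rows(
  moves=[
    [[0,0,0.001,0,0,0],[0,0,0,0,0,0],[0,0,0,0,0,0]],
  ],
)

```text
t: 26.08
tcp_pos: [0.4259, 0.0492, 0.0165]
ee_rot: [0.0, -0.055, 0.998, 0.0]
force: [-2.2, -1.0, 8.8]
opening: 0.0469
grip_force: 44.2
```

Emit:
play_rows(
  moves=[
    [[0,0,0,0,0,0],[0,0,0,0,0,0],[0,0,0,0,0,0],[0,0,0,0,0,0]],
  ],
  gripper=1,
)

```text
t: 26.58
tcp_pos: [0.4256, 0.0491, 0.0157]
ee_rot: [-0.0, -0.055, 0.998, -0.0]
force: [-0.3, 0.2, -1.1]
opening: 0.0856
grip_force: 0.0
```

Emit:
play_rows(
  moves=[
    [[0,0,-0.025,0,0,0],[0,0,-0.05,0,0,0],[0,0,-0.06,0,0,0],[0,0,-0.05,0,0,0],[0,0,0,0,0,0]],
  ],
)

```text
t: 27.2
tcp_pos: [0.4282, 0.0496, 0.2044]
ee_rot: [0.004, -0.055, 0.998, 0.001]
force: [-0.4, -0.6, -0.7]
opening: 0.0858
grip_force: 0.0
```

```bash
python3 look.py .034 w11; python3 layers.py
python3 - <<'E'
from h import *
from workcell import status
c=dict(np.load("w.npz"));f,cx,cy,R,o=cam(c,status.state())
v,u=np.mgrid[:400,:640]; d=c["depth"]; W=np.stack([(u-cx)/f*d,(v-cy)/f*d,d],-1)@R.T+o
m=(abs(W[...,2]-.034)<.008)&(abs(W[...,0]-.434)<.09)&(abs(W[...,1]-.049)<.06)&(v<300); r=cv2.minAreaRect((W[m][:,:2]*1000).astype(np.float32)); print("orange",np.median(W[m][:,2]),r)
E
```

```text
tcp [0.4282 0.0496 0.2044] xyaw -173.72 tilt [0.0086 0.0018] open 0.0858 t 27.2
0.034 blue [122. 164.] [ 442.8 -178.9] 124.6 116.1 yaw -1.5
0.034 orange [606. 313.] [577.2 458.3] 64.9 36.0 yaw 60.5
0.034 orange [323. 171.] [426.5  49.3] 135.2 86.8 yaw 6.3
0.004 matblue [476. 380.] [749.2 345.4] 72.4 69.2 yaw -77.9
0.004 matblue [164. 145.] [ 439.4 -166.9] 149.3 95.3 yaw -2.6
0.004 orange [606. 313.] [599.4 498.5] 71.1 39.5 yaw 60.5
0.004 orange [323. 171.] [434.2  50.2] 148.2 95.1 yaw 6.3
large 0.034 [ 441.5 -166.9] [ 66.3 121.1] 89.4
medium 0.0639 [ 440.6 -169.2] [49.2 92.6] 88.8
small 0.0918 [ 441.1 -169.8] [33.3 64.9] 88.7
orange 0.03180962216620187 ((431.6504821777344, 48.795684814453125), (92.03826141357422, 48.005531311035156), 5.991576194763184)
```

View pics/w11.png

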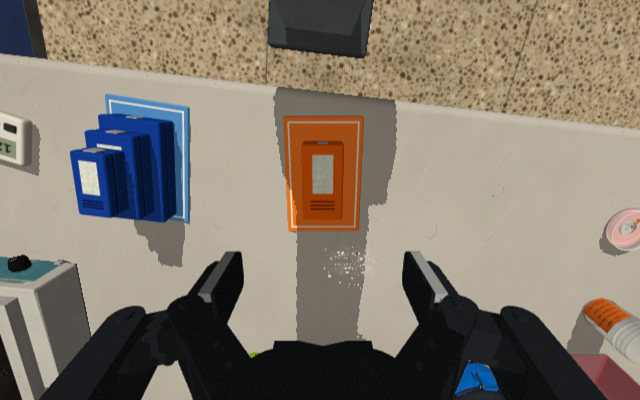

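The orange case (322,180) lies central on its mat (about 2 mm off), and the blue stack (120,165) is aligned within 2-3 mm. Nothing else has moved, so I'm handing in.

```bash
python3 -c "
from workcell import manip
print(manip.hand_in())"
```

```text
the job is handed in; nothing more can be done
None
```

I stacked the three blue cases on the blue mat (large, medium, small), laid the orange case on the orange mat, and handed the job in after about 27 s of arm time. The last camera check put every case within about 3 mm of centre and square, and the timer, petri dish and cup were never touched. The hand-in returned no verdict.

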